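Set the pipe cradle one hole longer and clip in the pipe tail

ROBOT

A 6-joint arm with a two-finger parallel gripper is mounted at the origin on a cart in front of the work surface, level with it; the furniture and walls round the work are solid. World frame = base frame: x ahead of the robot, y to its left, z up, the work surface at z = 0. Lengths are in mm, angles in rad, forces in N, time in s.
With the tool pointing down it reaches from about 300 to 875 mm from the base axis. Payload 4.2 kg.
Tool frame: the origin (TCP) lies on the centre line of the jaws, within the pads' length; the fingertips stand 8 mm ahead of it and the grasp point (between the pads) lies 11 mm behind it; z points along the fingers, y is the line along which they close (so a half turn about z gives the same grasp; the last joint's range is limited). The gripper opens to 85 mm and grips with 20 to 120 N. Pads are 22 mm wide; open, the fingers measure 114 mm over their backs; the gripper's body (76 mm by 85 mm) begins 54 mm behind the grasp point. The pads swing forward as they close: fully open they stand 13 mm farther back than shut.
Start: joints at [1.312, 0.32, 1.565, -0, 1.257, -0.02], TCP at [136.009, 558.697, 239.338] pointing down, gripper open.
Joint ranges: [-3.11, 3.11], [-0.84, 2.01], [0.21, 2.61], [-1.34, 4.49], [0.05, 2.63], [-2.56, 2.56]. Speed limits (rad/s): [2.57, 2.57, 3.14, 3.14, 3.14, 3.14].

INTERFACE

Orientations are given as [roll, pitch, yaw] about the fixed x, y, z axes, in that order (R = Rz(yaw) Ry(pitch) Rx(roll)).
In Python, from station import goto, move_l, movej, open_gripper, close, pause, ik, grab_frame, MotionError, job_done, silhouettes, get_t, get_joint_pos, get_dq, get_joint_torque, get_ee_pos, get_tool_rot, get_contact_force, get_wrist_torque, get_width, get_gripper_force gives the robot as it stands. Calls block until the motion is done:
- goto(position, orientation): joint-space move of the TCP to a pose.
- move_l(position, frame=None, vel=150): straight line of the TCP; frame=None keeps the orientation; vel is the mean speed in mm/s.
- movej(angles): joint-space move.
- open_gripper() and close(strength=None): open the fingers fully, or close them until they stop; strength is the grip in N (None keeps the last).
- pause(seconds).
- ik(position, orientation): joint angles nearest the present ones, or None.
- grab_frame(name): name is "scene" or "top" or "wrist"; returns a dict with "pixels" (480x640x3 uint8, blue, green, red), "depth" (480x640 float32, mm along the optical axis (not along the pixel's ray), 0 where there is no reading), "camera_matrix" (3x3 intrinsics, pixels), "rvec" (rotation vector, rad) and "tvec" (3), from world to camera coordinates, as OpenCV has them. Camera axes: x right, y down, z forward; pixel columns grow to the right and rows downward; lengths in mm; the calibration is good to about 2 mm. A picture is of the moment at which its call begins.
A pose or a line that the arm cannot do raises MotionError and nothing moves.
- job_done(): hands the job in; it is judged then, once.
Trained networks look in the newest picture that a camera, given by its name, has taken for a name from the list of things; names that differ only in an ending like _2 or _b are one class to them, and where a whole thing is asked for, a point or a joint stands for the part that bears it (a point fixed in the world has none). Each returns a list of dicts, best first, with "p" (0 to 1); they miss things now and then, are a little off and sometimes report something else, mostly with a low value. They report only what shows in the picture. A call takes as long as a camera call.
- silhouettes(target, camera): "mask" (480x640 bool, what is visible of it) and "bbox" ([left, top, right, bottom] in pixels, round what is visible of it).
Readings, each from a call of its own:
- get_t(): time.
- get_joint_pos(): joint angles.
- get_dq(): joint speeds.
- get_joint_torque(): joint torques, N m.
- get_ee_pos(): TCP position.
- get_tool_rot(): TCP orientation.
- get_contact_force(): force on the tool from outside, world axes, zero at the start.
- get_wrist_torque(): the same for the moment, N m.
- get_width(): finger opening in mm.
- get_gripper_force(): force on a finger pad.
Only numpy, scipy, OpenCV 4.12 (cv2) and the standard library are available. Lean on these libraries where they do the work, as an engineer would, in place of code of your own. Each camera call takes 0.05 s, during which the arm holds its last target. There are 200 camera calls.

TASK

The sliding end stop of the pipe cradle is set one hole too short for the copper pipe tail that lies beside it. Squeeze the snap button on the upper far side of its sleeve in flush, slide the stop outwards (away from the pillar) to the very next hole so that the button springs out again and locks it, then snap the pipe tail down into both spring clips, between the end plate and the stop. Leave the spanner on the cradle's board where it lies.

Things in the scene. Friction and masses are not known exactly. Their poses are not given: they have to be found in the camera images.
- cradle: pipe cradle, fixed: plywood board 170 x 280 x 12 mm with fittings. Origin: centre of the board's underside; x runs across the board away from the robot, y along it to the outer (left) end, z up. A dark steel pillar at y = -118 mm carries a level steel tube along +y, over which slides the 32 mm aluminium sleeve of the end stop, its axis at x = 50, z = 120 mm
- rail_at_button (a point): point on the sleeve's axis, level with the snap button; it stays when the sleeve moves; axes as the cradle's. The button, a bright 11 mm steel dome, sticks out 5 mm from a hole of the sleeve towards (cos 40, 0, sin 40) deg in this frame: away from the robot and 40 degrees above level. Fingers have 30 mm of air or more all round the sleeve here
- snap_button (a joint): how far the button is pressed in, m: 0 = sprung out, 0.005 = flush with the outside of the sleeve, 0.007 = under the sleeve's wall. Spring: 4 N to start, 7 N at flush. It cannot move along the sleeve. Two finger pads that squeeze the sleeve across the button (one pad on the button) press it flush
- end_stop (a joint): travel of the sleeve and its end stop along the cradle's +y (outwards), m; 0 at the start. Holes at -0.03, 0, 0.03 and 0.06, with about 0.8 mm of play. With the button flush a push of 8 to 15 N along the sleeve starts it; the button then stays down under the wall, the sleeve slides with 2 to 5 N, and the button springs out by itself in the next hole that comes and blocks it
- stop_face (a point): middle of the rubber pad on the inner face of the end stop, a steel plate 36 mm wide that hangs on an arm from the sleeve's outer end, 74 mm beyond the button at the start; moves with end_stop. The plate's top edge and arm reach 132 mm above the bench
- seat (a point): middle of the pipe's axis when it is clipped in, 65 mm above the bench; axes as the cradle's, the pipe lies along y. The steel end plate (92 mm high) has its face at y = -70 mm from here; the stop's face is at y = +38 mm at the start and +68 mm one hole further out
- clips (a point): same point as seat, for the two white spring clips: each 12 mm wide, at y = -32 and +32 mm from here, with two springy jaws open to the top (mouth 18 mm wide, its flared lips end 16 mm above this point). The pipe pushed straight down meets the lips some 16 mm above its seat, spreads them with 8 to 18 N in all, is drawn home over the last 4 mm and then stands on a firm saddle
- pipe_tail: loose copper pipe, 22 mm in diameter, 130 mm long, with a brass hexagon nut (30 mm across flats, 16 mm long) at each end; about 0.18 kg. Origin: middle of its axis, 15 mm above the bench as it lies; its y is the pipe's axis, both ends are alike
- spanner: steel combination spanner, 135 mm long, 8 mm thick, lying on the cradle's board beside the end plate; to be left alone

How it is judged:
By the outcome, as a careful person would: the job done as asked, in the order asked, and still so for the second after the job is handed in, with the robot touching nothing.
It also fails if it takes over 48 s, if anything falls off the work surface, if the arm or the gripper's body presses on something with over 40 N, if the wrist force passes 120 N, or if a joint passes its speed limit or range.

## Working session

There is one attempt and no reset: what is moved stays moved. The work goes in short steps, each a Python script; the robot and the scene stay as the last script left them, time stands still between calls to the robot, and variables do not carry over. Pictures are saved under pics/ and viewed, at most 10 in all, crops included, and the job is handed in when it is done.

```bash
ls; mkdir -p pics
cat > h.py <<'E'
import numpy as np, cv2
from station import *
def world(f, mask=None):
    """world points (HxWx3) of a frame"""
    d=f["depth"]; K=f["camera_matrix"]; R=cv2.Rodrigues(np.array(f["rvec"],float))[0]; t=np.array(f["tvec"],float).ravel()
    v,u=np.mgrid[:480,:640]
    pc=np.stack([(u-K[0][2])/K[0][0]*d,(v-K[1][2])/K[1][1]*d,d],-1)
    return (pc-t)@R
E
python3 - <<'E'
from h import *
for c in ["scene","top","wrist"]:
    f=grab_frame(c); cv2.imwrite(f"pics/{c}0.png",f["pixels"]); np.savez(f"pics/{c}0.npz",**{k:np.array(v) for k,v in f.items()})
    R=cv2.Rodrigues(np.array(f["rvec"],float))[0]; print(c,(-R.T@np.array(f["tvec"]).ravel()).round(0),R[2].round(2))
    W=world(f); ok=f["depth"]>0
    for n in ["cradle","pipe_tail","spanner","snap_button","end_stop"]:
        for s in silhouettes(n,c)[:2]:
            m=s["mask"]&ok
            P=W[m]
            if len(P)>3: print(n,round(s["p"],2),[int(x) for x in s["bbox"]],len(P),np.median(P,0).round(0),np.percentile(P,2,axis=0).round(0),np.percentile(P,98,axis=0).round(0))
print(get_t(),get_tool_rot(),get_contact_force())
a=[cv2.imread(f"pics/{c}0.png") for c in ["scene","top"]]
E
```

```text
pics
scene [ -83. -493.  610.] [ 0.55  0.7  -0.47]
cradle 0.78 [294, 234, 479, 370] 13741 [546.  92.  13.] [417. -30.   4.] [657. 215. 138.]
pipe_tail 0.88 [219, 247, 257, 294] 652 [417. 387.  23.] [374. 351.   3.] [476. 445.  30.]
spanner 0.61 [378, 322, 448, 335] 278 [581.  57.  17.] [530.  25.  12.] [612. 113.  20.]
end_stop 0.94 [326, 233, 429, 324] 2407 [544. 148. 125.] [430.  91.  50.] [611. 212. 138.]
top [339. 250. 944.] [ 0.22 -0.01 -0.98]
cradle 0.76 [298, 134, 458, 310] 12674 [538. 112.  12.] [421. -21.   8.] [659. 240. 139.]
pipe_tail 0.73 [194, 273, 252, 328] 931 [426. 403.  24.] [378. 357.  14.] [477. 451.  31.]
spanner 0.66 [370, 195, 417, 241] 222 [569.  73.  17.] [527.  36.  13.] [605. 121.  21.]
end_stop 0.76 [312, 164, 397, 289] 2196 [546. 166. 132.] [434.  98.  60.] [620. 229. 139.]
wrist [ 65. 575. 374.] [ 0.28 -0.07 -0.96]
cradle 0.81 [83, 465, 115, 480] 223 [416. 176.   9.] [407. 165.   3.] [432. 191.  13.]
0.9 [ 3.14144434e+00 -1.49977648e-05  2.90282018e+00] [ 0.49649889 -0.72753282 -0.16311922]
```

Run:
```python
import cv2,numpy as np
a=cv2.imread("pics/scene0.png")[200:400,180:500]; b=cv2.imread("pics/top0.png")[110:350,180:480]
cv2.imwrite("pics/s1.png",cv2.resize(a,None,fx=2.5,fy=2.5,interpolation=cv2.INTER_CUBIC)); cv2.imwrite("pics/t1.png",cv2.resize(b,None,fx=2.5,fy=2.5,interpolation=cv2.INTER_CUBIC))
```

```text
(no output)
```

View pics/s1.png

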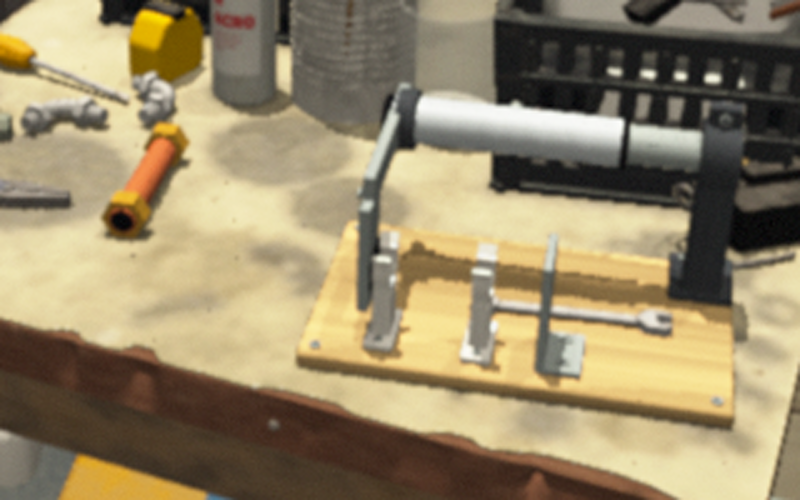

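View pics/t1.png

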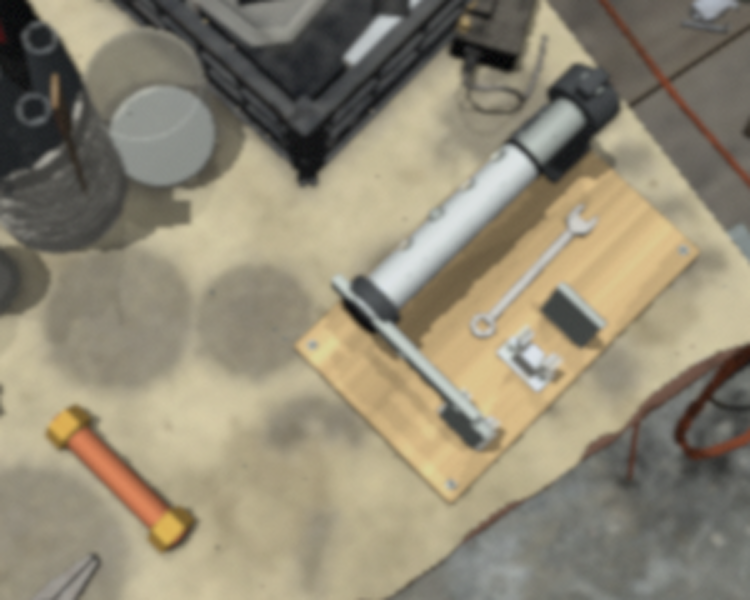

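The views show the board yawed about 45°, with its outer end at the lower left of the top view. The sleeve holes and button are along its upper-left edge; the button is the second from the outer end, near crop (437,212). The pipe lies free at crop (120,480). Next I'll fit poses.

Run:
```python
from h import *
from scipy.optimize import least_squares
allS=[];allB=[];allP=[]; T={}
for c in ["scene","top"]:
    f=dict(np.load(f"pics/{c}0.npz")); W=world(f); ok=f["depth"]>0
    grab_frame(c)
    m=silhouettes("cradle",c)[0]["mask"]&ok
    P=W[m]; B=P[(P[:,2]>8)&(P[:,2]<16)]
    (cx,cy),(w,h),a=cv2.minAreaRect(B[:,:2].astype(np.float32)); print(c,"rect",cx,cy,w,h,a)
    m=cv2.erode((silhouettes("end_stop",c)[0]["mask"]).astype(np.uint8),np.ones((3,3)))>0
    T[c]=W
    m2=m&ok&(W[...,2]>105)&(W[...,2]<140); hsv=cv2.cvtColor(f["pixels"],cv2.COLOR_BGR2HSV); 
    S=W[m2&(hsv[...,2]>150)]
    def res(p,S=S):
        yaw,d,z=p; n=np.array([np.cos(yaw),np.sin(yaw)]) # cradle x
        return np.hypot(S[:,:2]@n-d,S[:,2]-z)-16
    r=least_squares(res,[0.75,500,120],loss="soft_l1",f_scale=1); 
    print(c,"sleeve yaw,d,z",r.x,len(S),np.abs(r.fun).mean())
    pm=silhouettes("pipe_tail",c)[0]["mask"]&ok
    (px,py),(w,h),a=cv2.minAreaRect(W[pm&(W[...,2]>6)][:,:2].astype(np.float32)); print(c,"pipe",px,py,w,h,a)
    # pipe: copper points cylinder fit
    cp=pm&(W[...,2]>8); Q=W[cp]; q=Q[:,:2]-np.median(Q[:,:2],0); _,_,vt=np.linalg.svd(q,full_matrices=False); ax=vt[0]
    t=Q[:,:2]@ax; print("axis",ax,np.arctan2(-ax[0],ax[1]),"ext",np.percentile(t,[0.5,99.5]),"centre",np.mean(np.percentile(t,[.5,99.5])),"perp",np.median(Q[:,:2]@[-ax[1],ax[0]]))
```

```text
scene rect 545.5626831054688 105.28913116455078 174.36770629882812 280.1552429199219 40.24781036376953
scene sleeve yaw,d,z [  0.74653926 503.11662219 141.91653429] 941 5.133806959763622
scene pipe 427.9527893066406 400.1304931640625 136.07485961914062 33.55766296386719 41.53194046020508
axis [-0.75035244 -0.66103798] 2.292997567799154 ext [-648.80169456 -519.31382356] centre -584.0577590625635 perp -14.074230979380875
top rect 545.8529663085938 108.22689056396484 169.7789306640625 280.47119140625 40.32670593261719
top sleeve yaw,d,z [  0.86027306 486.15832721 119.20253978] 1367 7.169408066563337
top pipe 427.30419921875 403.97100830078125 128.87754821777344 32.58135986328125 42.695655822753906
axis [-0.73329587 -0.67990968] 2.3184357844320163 ext [-651.64328331 -523.78219519] centre -587.7127392513414 perp -5.242283589433736
```

Run:
```python
from h import *
yaw=np.radians(40.3); C=np.array([545.7,106.8]); R=np.array([[np.cos(yaw),-np.sin(yaw)],[np.sin(yaw),np.cos(yaw)]])
imgs=[]
for c in ["scene","top"]:
    f=dict(np.load(f"pics/{c}0.npz")); W=world(f); ok=f["depth"]>0
    L=np.dstack([(W[...,:2]-C)@R,W[...,2]])
    inb=ok&(abs(L[...,0])<84)&(abs(L[...,1])<150)
    P=L[inb]
    # sleeve
    S=P[(P[:,0]>25)&(P[:,1]>-70)&(P[:,1]<60)&(P[:,2]>100)&(P[:,2]<150)]
    top=[S[(abs(S[:,1]-y)<10)] for y in (-60,-30,0,30,50)]
    from scipy.optimize import least_squares
    for y,s in zip((-60,-30,0,30,50),top):
        if len(s)>20:
            r=least_squares(lambda p:np.hypot(s[:,0]-p[0],s[:,2]-p[1])-16,[50,120],loss="soft_l1"); print(c,y,r.x.round(1),len(s),abs(r.fun).mean().round(2))
    # fittings
    Q=P[(P[:,2]>25)&(P[:,2]<100)&(P[:,0]<20)&(P[:,0]>-80)]
    h,e=np.histogram(Q[:,1],np.arange(-150,150,4)); print([(int(a),int(n)) for a,n in zip(e,h) if n>3])
    print("x",[(int(a),int(n)) for a,n in zip(*reversed(np.histogram(Q[:,0],np.arange(-80,24,4)))) if n>3])
    # orthographic map in cradle frame 2px/mm: 
    M=np.zeros((600,400,3),np.uint8)
    pts=L[inb&(L[...,2]>20)]; col=f["pixels"][inb&(L[...,2]>20)]
    for p,k in zip(pts[np.argsort(pts[:,2])],col[np.argsort(pts[:,2])]): cv2.circle(M,(int(200+2*p[0]),int(300-2*p[1])),1,[int(v) for v in k],-1)
    for t in range(-80,81,20): cv2.line(M,(200+2*t,0),(200+2*t,8),(0,255,255),1)
    for t in range(-140,141,20): cv2.line(M,(0,300-2*t),(8 if t else 25,300-2*t),(0,255,255),1)
    imgs.append(M)
cv2.imwrite("pics/ortho.png",np.hstack(imgs))
```

```text
scene -60 [ 51.6 119. ] 209 2.13
scene -30 [ 50.5 119.4] 231 1.18
scene 0 [ 50.4 119.6] 228 1.2
scene 30 [ 50.2 119.8] 228 1.16
scene 50 [ 50.2 119.6] 219 1.14
[(-22, 130), (-18, 92), (14, 58), (18, 91), (22, 101), (26, 73), (78, 66), (82, 104), (86, 100), (90, 88), (94, 136), (98, 79), (102, 10)]
x [(-76, 55), (-72, 150), (-68, 195), (-64, 284), (-60, 112), (-56, 30), (-52, 36), (-48, 22), (-44, 67), (-40, 119), (-36, 49), (-32, 8)]
top -60 [ 51.1 116.7] 169 1.94
top -30 [ 50.6 118.7] 199 1.02
top 0 [ 50.9 118.8] 207 0.95
top 30 [ 51.2 118.8] 221 1.11
top 50 [ 50.5 118.6] 209 0.95
[(-22, 17), (-18, 68), (-14, 238), (18, 34), (22, 43), (26, 48), (30, 59), (82, 26), (86, 14), (102, 114)]
x [(-72, 23), (-68, 60), (-64, 66), (-60, 75), (-56, 69), (-52, 67), (-48, 63), (-44, 63), (-40, 72), (-36, 66), (-32, 33), (-28, 6)]
```

View pics/ortho.png

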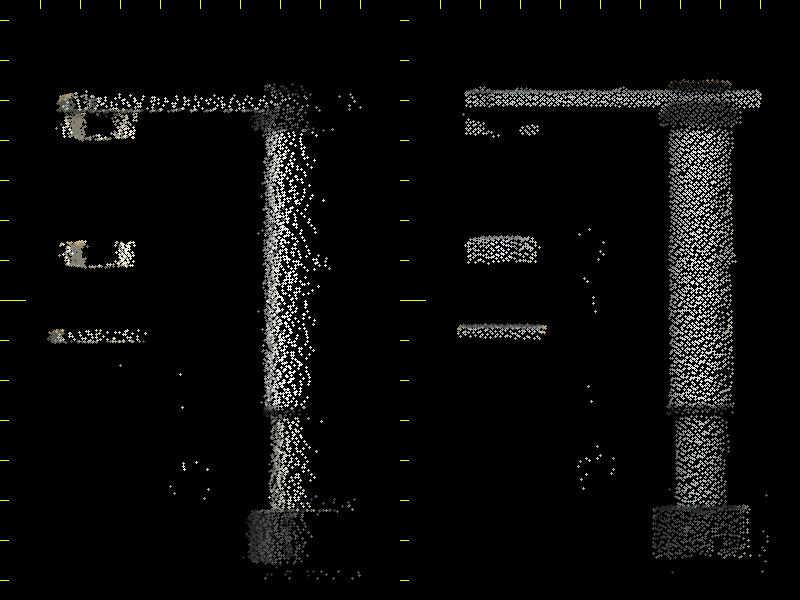

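The ortho map gives these cradle-frame positions:

| Part | Cradle frame (mm) |
|---|---|
| Sleeve axis | x≈50.5, z≈119.3 |
| Clips | x≈-50, y≈22 and 85 |
| End plate face | y≈-15 |
| Stop face | y≈93 |
| Button bump | y≈19 |

So the seat is at about (-50, 54.5). These values agree with the sizes given in the task.

```bash
cat >> h.py <<'E'
from scipy.spatial.transform import Rotation as Ro
YAW=np.radians(40.3); C0=np.array([545.7,106.8,0]); RC=Ro.from_euler("z",YAW).as_matrix()
cw=lambda p: C0+RC@np.array(p,float)
a=np.radians(40); B=np.array([np.cos(a),0,np.sin(a)]); D=np.array([np.sin(a),0,-np.cos(a)])
def rpy(y,z): # tool y, z axes in world
    return Ro.from_matrix(np.c_[np.cross(y,z),y,z]).as_euler("xyz").tolist()
BTN=np.array([50.5,19,119.3])
E
python3 - <<'E'
from h import *
print(get_t())
f=dict(np.load("pics/top0.npz")); W=world(f); L=(W-C0)@RC
m=(f["depth"]>0)&(L[...,0]>84)&(L[...,0]<160)&(abs(L[...,1]-19)<70)
for x in range(84,160,12):
    k=m&(L[...,0]>=x)&(L[...,0]<x+12); print(x,L[k][:,2].max().round(),end="; ")
for s in (1,-1):
    o=rpy(RC@B*s,RC@D)
    for back in (110,-12): print(s,back,ik(list(cw(BTN-back*D)),o))
    # pipe + placing
for ax in (42.5,-137.5):
    t=np.radians(ax); o=rpy(np.array([-np.sin(t),np.cos(t),0]),np.array([0,0,-1.])); print("pipe",ax,ik([427.6,402,11],o))
for s in (1,-1): print("seat",s,ik(list(cw([-50,53.5,61])),rpy(RC[:,0]*s,np.array([0,0,-1.]))))
E
```

```text
1.3
84 13.0; 96 4.0; 108 3.0; 120 4.0; 132 5.0; 144 4.0; 156 3.0; 1 110 [-0.0881341   0.10690875  2.1623689   0.99607593  0.5761654  -1.57274592]
1 -12 [ 0.04325589  0.34205561  2.16164267  1.44891728  0.40836188 -1.97460987]
-1 110 [-0.0881341   0.10690875  2.1623689   0.99607593  0.5761654   1.56884673]
-1 -12 [0.04325589 0.34205561 2.16164267 1.44891728 0.40836188 1.16698279]
pipe 42.5 [ 7.34953808e-01  5.64969316e-01  1.81372817e+00 -4.44089210e-16
  7.62895170e-01 -1.57760745e+00]
pipe -137.5 [ 7.34953808e-01  5.64969316e-01  1.81372817e+00 -4.44089210e-16
  7.62895170e-01  1.56398520e+00]
seat 1 [ 2.15419137e-01  3.76191646e-01  2.00465150e+00 -8.88178420e-16
  7.60749509e-01 -4.87948551e-01]
seat -1 None
```

Run:
```python
from h import *
o=rpy(RC@B,RC@D)
goto(list(cw(BTN-110*D)),o)
f=grab_frame("wrist"); cv2.imwrite("pics/w1.png",f["pixels"]); np.savez("pics/w1.npz",**{k:np.array(v) for k,v in f.items()})
W=world(f); L=(W-C0)@RC
for n in ("snap_button","end_stop"):
    for s in silhouettes(n,"wrist")[:3]:
        m=s["mask"]&(f["depth"]>0); print(n,s["p"],s["bbox"],np.median(L[m],0).round(1) if m.any() else "")
from scipy.optimize import least_squares
for y in range(-20,70,15):
    s=L[(f["depth"]>0)&(abs(L[...,1]-y)<7)&(L[...,0]>25)&(L[...,0]<80)&(L[...,2]>105)&(L[...,2]<145)]
    if len(s)>20:
        r=least_squares(lambda p:np.hypot(s[:,0]-p[0],s[:,2]-p[1])-16,[50,120],loss="soft_l1"); print(y,r.x.round(1),len(s),abs(r.fun).mean().round(2))
# where the tool-frame button should be
K=f["camera_matrix"]; p,_=cv2.projectPoints(np.array([cw(BTN+B*20)]),np.array(f["rvec"]),np.array(f["tvec"]),np.array(K),None); print(p.ravel())
print(get_t(),get_contact_force())
```

```text
snap_button 0.45 [344.7, 238.0, 351.2, 250.2] [ 58.6  19.8 134.3]
end_stop 0.63 [92.2, 106.6, 365.7, 349.0] [ 34.2  67.4 131.5]
-20 [ 48.  119.7] 742 0.42
-5 [ 48.1 119.8] 785 0.4
10 [ 48.2 119.8] 842 0.42
25 [ 48.3 119.9] 931 0.54
40 [ 48.2 119.7] 923 0.42
55 [ 48.2 119.7] 967 0.43
[351.29240444 241.40498457]
3.575 [ 0.0725633  -0.13706499  0.58202416]
```

View pics/w1.png

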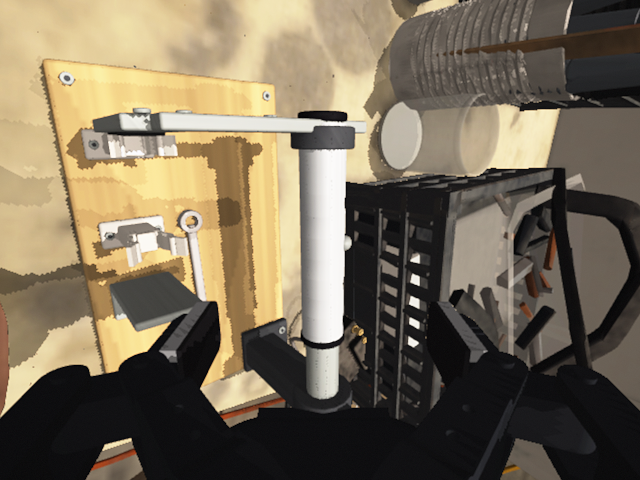

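The wrist view shows the button at (348,243), which is cradle y≈19.8, and the sleeve is clear between the fingers. The path is free, so I'll approach and squeeze.

```bash
sed -i 's/BTN=.*/BTN=np.array([49.2,19.5,119.5])/' h.py
python3 - <<'E'
from h import *
print(get_ee_pos()-cw(np.array([50.5,19,119.3])-110*D))
o=rpy(RC@B,RC@D)
move_l(list(cw(BTN-110*D)),o,vel=150) if 0 else None
move_l(list(cw(BTN+13*D)),vel=110)
print(get_t(),RC.T@get_contact_force())
close(25)
pause(.2)
print(get_t(),get_width(),get_gripper_force(),"F cradle",RC.T@get_contact_force(),RC.T@get_wrist_torque())
E
```

```text
[0.0513028  0.67436487 0.09436167]
4.8333 [-0.17057275 -0.35249871  0.15427503]
5.5667 31.770786754219877 28.888614177703857 F cradle [-1.71905504  0.92401928  4.83834492] [ 0.02566644  0.17176365 -0.00364356]
```

Width is 31.8 mm, so the button is flush, and the forces are small. Now I'll slide the stop outwards.

Run:
```python
from h import *
close(45); print(get_width(),RC.T@get_contact_force())
p0=np.array(get_ee_pos()); yv=RC[:,1]
def st(d,v):
    move_l(list(p0+yv*d),vel=v); F=RC.T@get_contact_force(); print(d,((get_ee_pos()-p0)@yv).round(2),F.round(1),round(get_width(),2),round(get_t(),2)); return F
for d,v in ((4,20),(12,30),(22,30),(27,30)): 
    F=st(d,v)
    if abs(F[1])>30: break
else:
    for d in (28.5,29.5,30,30.5,31,31.5,32):
        F=st(d,15)
        if F[1]<-12: break
f=grab_frame("scene"); cv2.imwrite("pics/s2.png",cv2.resize(f["pixels"][200:350,290:490],None,fx=4,fy=4,interpolation=cv2.INTER_CUBIC))
```

```text
31.16001283262234 [-2.73583259  0.23550299  6.49766628]
4 2.2 [-0.6 -5.1  0.3] 30.92 6.12
12 11.3 [-1.1 -3.7  1.2] 30.64 6.54
22 21.14 [-1.1 -4.3  0.1] 30.79 7.03
27 28.41 [-2.1  2.8  3.5] 31.17 7.34
28.5 29.28 [-2.1  3.1  3.5] 31.11 7.59
29.5 29.5 [-2.4 -0.4  3. ] 31.28 7.84
30 29.59 [-3.7 -1.1  3.2] 30.76 8.09
30.5 30.12 [-3.7 -2.1  2.9] 30.82 8.34
31 30.93 [-4.1 -2.4  3.9] 30.42 8.59
31.5 31.44 [-4.6 -2.4  4.5] 30.86 8.84
32 31.62 [-4.1 -3.9  4. ] 31.35 9.09
```

Run:
```python
from h import *
for c in ("scene","top"):
    g=grab_frame(c); np.savez(f"pics/{c}2.npz",**{k:np.array(v) for k,v in g.items()})
    for f,n in ((dict(np.load(f"pics/{c}0.npz")),"before"),(g,"now")):
        L=(world(f)-C0)@RC
        m=(f["depth"]>0)&(L[...,0]>-75)&(L[...,0]<20)&(L[...,1]>88)&(L[...,1]<160)&(L[...,2]>118)&(L[...,2]<140)
        s=L[m]; print(c,n,len(s),np.percentile(s[:,1],[5,50,95]).round(1) if len(s) else "")
    for s in silhouettes("snap_button",c)[:2]: print("btn",s["p"],s["bbox"])
print(get_contact_force(),get_width())
```

```text
scene before 201 [ 94.5  97.3 102.1]
scene now 213 [125.7 128.4 133.7]
top before 270 [ 97.3 101.9 104.7]
top now 278 [128.  132.7 136.5]
[-0.57310639 -5.27321996  3.35294761] 30.97523838833979
```

View pics/s2.png

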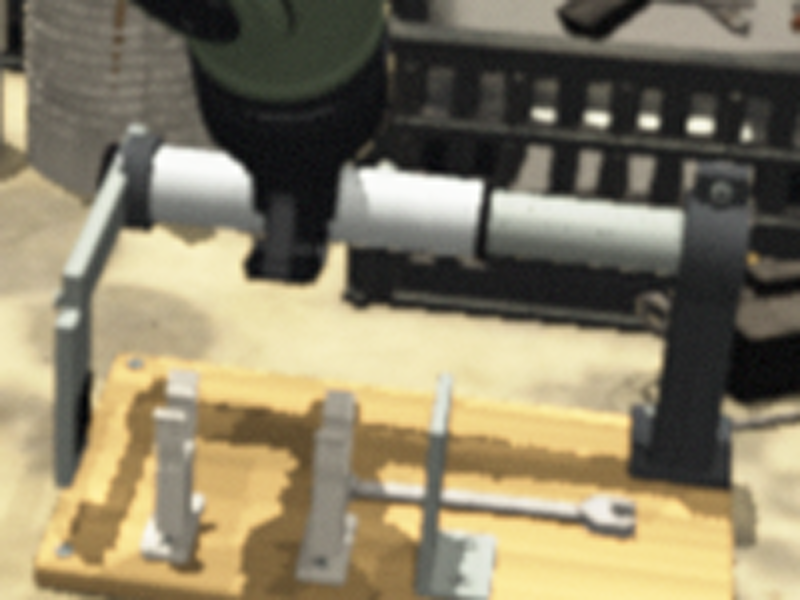

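Run:
```python
from h import *
p0=np.array(get_ee_pos()); yv=RC[:,1]
def st(d):
    move_l(list(p0+yv*d),vel=15); F=RC.T@get_contact_force(); print(d,((get_ee_pos()-p0)@yv).round(2),F.round(1),round(get_t(),2)); return F
for d in (-1,-2,-3,-4):
    if abs(st(d)[1])>15: break
st(-0.8)
```

```text
-1 -0.23 [-4.5  0.9  4.5] 9.59
-2 -1.2 [-4.6  2.4  5.1] 9.84
-3 -2.25 [-4.4  3.6  5.3] 10.09
-4 -2.49 [-4.5  5.9  5.8] 10.34
-0.8 -1.58 [-5.3 -1.5  3.9] 10.71
```

Run:
```python
from h import *
open_gripper()
move_l(list(np.array(get_ee_pos())-RC@D*70),vel=200)
f=grab_frame("wrist"); np.savez("pics/w3.npz",**{k:np.array(v) for k,v in f.items()}); L=(world(f)-C0)@RC
for s in silhouettes("snap_button","wrist")[:2]:
    m=s["mask"]&(f["depth"]>0); print(s["p"],s["bbox"],np.median(L[m],0).round(1) if m.any() else "")
p,_=cv2.projectPoints(np.array([cw(BTN+B*18)]),np.array(f["rvec"]),np.array(f["tvec"]),np.array(f["camera_matrix"]),None); print(p.ravel(),get_t())
cv2.imwrite("pics/w3.png",f["pixels"])
# radial profile of the sleeve's far edge: distance from axis by y
r=np.hypot(L[...,0]-48.2,L[...,2]-119.7)
for y in range(-30,60,3):
    s=r[(f["depth"]>0)&(abs(L[...,1]-y)<1.5)&(L[...,0]>48)&(L[...,2]>122)&(r<26)]
    print(y,s.max().round(1) if len(s) else None,end="; ")
m=(f["depth"]>0)&(L[...,0]>-75)&(L[...,0]<20)&(L[...,2]>118)&(L[...,2]<140)&(L[...,1]>90); print("stop",np.percentile(L[m][:,1],[5,50,95]))
```

```text
0.59 [348.8, 306.5, 357.4, 321.3] [ 59.1  20.9 134. ]
[352.28183456 312.65657842] 11.8833
-30 17.0; -27 18.1; -24 17.9; -21 16.4; -18 16.7; -15 16.9; -12 16.7; -9 16.8; -6 16.6; -3 16.6; 0 17.3; 3 16.7; 6 16.5; 9 16.5; 12 16.6; 15 19.1; 18 20.8; 21 20.8; 24 19.5; 27 16.6; 30 16.5; 33 16.6; 36 17.3; 39 16.8; 42 16.5; 45 17.0; 48 17.1; 51 16.5; 54 16.7; 57 16.6; stop [124.76617986 128.70899896 132.96129617]
```

View pics/w3.png

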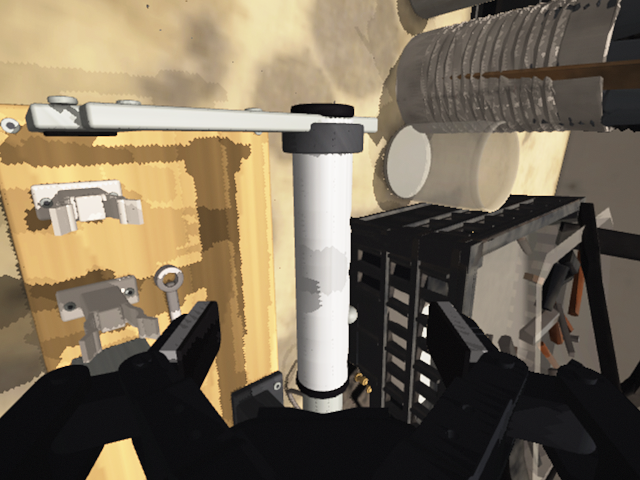

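The button is out again at (353,313): it stands 20.8 mm from the sleeve axis at cradle y≈20. The stop has moved about 30 mm, so it is locked. Next I'll look straight down over the clips, then over the pipe.

Run:
```python
from h import *
dn=np.array([0,0,-1.])
oS=rpy(RC[:,0],dn)
t=np.radians(42.5); oP=rpy(np.array([-np.sin(t),np.cos(t),0]),dn)
move_l(list(np.array(get_ee_pos())-RC@D*40),vel=200)
goto(list(cw([-50,54,240])),oS)
f=grab_frame("wrist"); np.savez("pics/w4.npz",**{k:np.array(v) for k,v in f.items()}); cv2.imwrite("pics/w4.png",f["pixels"])
def fit(f,tag):
    L=(world(f)-C0)@RC; ok=f["depth"]>0
    q=ok&(L[...,0]>-90)&(L[...,0]<-10)&(L[...,2]>66)&(L[...,2]<88)
    for lo,hi in ((0,45),(65,110)):
        s=L[q&(L[...,1]>lo)&(L[...,1]<hi)]
        if len(s)>5: print(tag,"clip",len(s),"x",np.percentile(s[:,0],[3,50,97]).round(1),"y",np.percentile(s[:,1],[3,97]).round(1),"ztop",s[:,2].max().round(1))
    s=L[ok&(L[...,0]>-80)&(L[...,0]<-20)&(L[...,2]>86)&(L[...,2]<97)&(L[...,1]<0)&(L[...,1]>-40)]; print("endplate",len(s),np.percentile(s[:,1],[3,97]).round(1) if len(s) else "",np.percentile(s[:,0],[3,97]).round(1) if len(s) else "")
    s=L[ok&(L[...,0]>-75)&(L[...,0]<20)&(L[...,2]>120)&(L[...,2]<140)&(L[...,1]>100)&(L[...,1]<150)]; print("stop",len(s),np.percentile(s[:,1],[3,97]).round(1) if len(s) else "")
fit(dict(np.load("pics/w3.npz")),"w3"); fit(f,"w4"); fit(dict(np.load("pics/top2.npz")),"top"); fit(dict(np.load("pics/scene2.npz")),"scene")
goto([427.6,402,170],oP)
f=grab_frame("wrist"); np.savez("pics/w5.npz",**{k:np.array(v) for k,v in f.items()}); cv2.imwrite("pics/w5.png",f["pixels"])
W=world(f); s=silhouettes("pipe_tail","wrist")
for k in s[:2]:
    m=k["mask"]&(f["depth"]>0)&(W[...,2]>6)
    print(k["p"],k["bbox"],cv2.minAreaRect(W[m][:,:2].astype(np.float32)),W[m][:,2].max())
print(get_t(),get_ee_pos())
```

```text
w3 clip 1085 x [-69.2 -61.4 -35. ] y [17.4 29.2] ztop 83.1
w3 clip 1300 x [-69.1 -61.3 -34.8] y [81.3 92.9] ztop 82.8
endplate 0  
stop 5249 [124.6 133.5]
w4 clip 295 x [-69.3 -42.7 -35. ] y [17.  28.8] ztop 82.2
w4 clip 338 x [-69.1 -43.2 -34.3] y [81.2 92.7] ztop 82.4
endplate 442 [-21. -15.] [-72.9 -31.6]
stop 1600 [124.4 133.4]
top clip 81 x [-67.  -58.4 -31.5] y [83.2 94.7] ztop 82.4
endplate 0  
stop 274 [127.9 136.6]
scene clip 122 x [-67.1 -40.5 -33.6] y [17.2 28.5] ztop 81.5
scene clip 124 x [-68.6 -41.3 -33.8] y [81.2 92.7] ztop 81.8
endplate 70 [-20.8 -15.2] [-72.6 -30.6]
stop 197 [125.7 133.9]
0.95 [304.7, 150.9, 343.3, 306.6] ((427.2935791015625, 401.1131286621094), (129.02374267578125, 34.532798767089844), 42.12042236328125) 32.64956435660797
14.5333 [428.30022653 400.92768664 170.46456689]
```

View pics/w4.png

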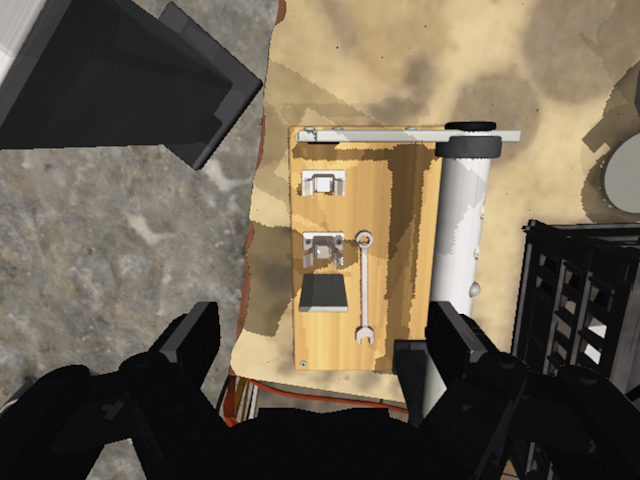

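The wrist view shows the clips at (323,183) and (323,245), the end plate at (323,292) and the stop at row 135. All of these fit seat (-51, 55). Next I'll grip the pipe.

Run:
```python
from h import *
dn=np.array([0,0,-1.])
t=np.radians(42.2); oP=rpy(np.array([-np.sin(t),np.cos(t),0]),dn); oS=rpy(RC[:,0],dn)
goto([427.4,401.5,60],oP); move_l([427.4,401.5,11],vel=60)
print(get_ee_pos(),get_contact_force())
close(80); pause(.2); e=get_ee_pos(); print(e,get_width(),get_gripper_force(),get_contact_force(),get_t())
np.save("pz.npy",15-e[2])
move_l([427.4,401.5,200],vel=150)
goto(list(cw([-51,54,170])),oS); pause(.2)
print(get_t(),get_width(),get_ee_pos(),(get_ee_pos()-C0)@RC,get_contact_force())
for c in ("wrist","top","scene"):
    f=grab_frame(c); np.savez(f"pics/{c}6.npz",**{k:np.array(v) for k,v in f.items()}); cv2.imwrite(f"pics/{c}6.png",f["pixels"]); L=(world(f)-C0)@RC
    for k in silhouettes("pipe_tail",c)[:1]:
        m=k["mask"]&(f["depth"]>0)&(abs(L[...,2]-170)<45); s=L[m]
        print(c,k["p"],k["bbox"],len(s),cv2.minAreaRect(s[:,:2].astype(np.float32)),np.percentile(s,[1,99],axis=0).round(1).tolist())
```

```text
[427.62974796 401.70632804  11.23466377] [-0.18286446 -1.05696897  0.59926734]
[427.51252217 401.62094897  11.45794738] 19.345250350356594 78.40545058250427 [-0.91337911 -1.29911359  4.84553194] 16.8417
19.575 19.242908892176683 [472.06398368 115.90067232 170.02881583] [-50.27363573  54.56781732 170.02881583] [-0.19343903  0.62198746 -1.61814307]
wrist 0.89 [278.4, 161.2, 369.3, 417.0] 14935 ((-51.682735443115234, 61.40700912475586), (34.736366271972656, 113.40119934082031), 0.09882370382547379) [[-67.5, 16.4, 173.1], [-36.2, 117.9, 189.5]]
top 0.96 [355.5, 254.9, 389.7, 284.3] 553 ((-49.055747985839844, 93.42604064941406), (32.895957946777344, 52.45707321166992), 0.6966382265090942) [[-64.6, 68.1, 170.9], [-34.0, 119.3, 190.2]]
scene 0.63 [314.5, 233.0, 404.4, 264.8] 1229 ((-7.632061004638672, 62.27219009399414), (125.70735931396484, 150.50640869140625), 0.09346991777420044) [[-68.5, -12.4, 135.7], [40.7, 117.3, 189.2]]
```

The pipe is held level. Its outer end is at y≈118, so its centre is at about 53; I want 54, and x matches the clips. I'll shift 1 mm outwards and press it in.

Run:
```python
from h import *
pz=float(np.load("pz.npy")); T=lambda z: list(cw([-51,55,z-pz]))
move_l(T(100),vel=120); move_l(T(84),vel=60)
def rd(z):
    F=RC.T@get_contact_force(); e=(get_ee_pos()-C0)@RC; print(z,e.round(2),"pipe z",round(e[2]+pz,2),F.round(1),round(get_width(),2),round(get_t(),2)); return F
rd(84)
for z in (80,76,72,69,67,66,65,64.5,64):
    move_l(T(z),vel=25); F=rd(z)
    if F[2]>35 or np.hypot(F[0],F[1])>25: break
pause(.2); rd("end")
```

```text
84 [-51.25  55.13  80.1 ] pipe z 83.64 [ 0.   0.2 -1.6] 19.49 21.06
80 [-50.45  54.82  76.62] pipe z 80.16 [ 0.7  0.5 -1.7] 19.59 21.37
76 [-50.18  54.39  73.6 ] pipe z 77.14 [ 0.1 -1.7  6. ] 19.58 21.68
72 [-50.12  54.22  69.79] pipe z 73.33 [ 0.7 -1.4  6.7] 19.61 21.98
69 [-50.32  54.35  66.16] pipe z 69.7 [-0.1 -0.3  3.2] 19.12 22.25
67 [-50.6   54.86  63.06] pipe z 66.6 [ 2.  -2.2 -1.7] 19.47 22.5
66 [-50.48  55.05  62.06] pipe z 65.6 [ 5.8 -0.6 -6.9] 19.15 22.75
65 [-50.51  55.03  61.48] pipe z 65.02 [ 4.8 -0.5 -3.9] 19.15 23.0
64.5 [-50.49  55.01  61.39] pipe z 64.94 [5.4 1.4 2.1] 19.26 23.25
64 [-50.46  54.99  61.34] pipe z 64.88 [4.4 2.4 6.8] 18.97 23.5
end [-50.46  54.99  61.35] pipe z 64.89 [4.4 2.2 5.9] 19.46 23.7
```

The force turned from resistance to pull-in, then to a firm stop at z≈65, so the pipe has snapped in. I'll release, rise and check.

Run:
```python
from h import *
open_gripper(); print(get_contact_force())
move_l(list(cw([-51,55,120])),vel=80); move_l(list(cw([-51,55,260])),vel=200)
ims=[]
for c in ("wrist","scene"):
    f=grab_frame(c); L=(world(f)-C0)@RC; ims.append(f["pixels"])
    for k in silhouettes("pipe_tail",c)[:1]:
        m=k["mask"]&(f["depth"]>0); s=L[m]; s=s[(abs(s[:,0]+51)<25)&(s[:,2]>45)&(s[:,2]<95)]
        print(c,k["p"],cv2.minAreaRect(s[:,:2].astype(np.float32)),np.percentile(s,[1,99],axis=0).round(1).tolist())
        for y in (-5,30,55,75,112):
            q=s[abs(s[:,1]-y)<5]; print(y,np.percentile(q[:,2],95).round(1) if len(q)>5 else None,end="; ")
    s=L[(f["depth"]>0)&(L[...,0]>-30)&(L[...,0]<20)&(L[...,2]>120)&(L[...,2]<140)&(L[...,1]>100)&(L[...,1]<150)]; print("stop",np.percentile(s[:,1],[3,97]).round(1))
    for k in silhouettes("spanner",c)[:1]: s=L[k["mask"]&(f["depth"]>0)]; print("spanner",np.median(s,0).round(1))
    for k in silhouettes("snap_button",c)[:1]: print("btn",k["p"],np.median(L[k["mask"]],0).round(1))
cv2.imwrite("pics/end.png",np.hstack([cv2.resize(ims[0][90:390,250:550],(400,400)),cv2.resize(ims[1][190:390,290:490],(400,400),interpolation=cv2.INTER_CUBIC)]))
print(get_t())
```

```text
[ 0.33855924 -0.18540897 -0.13489432]
wrist 0.79 ((-51.94700622558594, 51.24300003051758), (34.84016036987305, 133.6105499267578), 0.6990134119987488) [[-67.9, -8.4, 65.2], [-36.7, 116.5, 81.1]]
-5 80.9; 30 76.3; 55 76.6; 75 76.7; 112 80.9; stop [124.5 132. ]
spanner [ -7.5 -32.7  18.9]
btn 0.5 [ 59.6  19.9 134.2]
scene 0.79 ((-53.363067626953125, 52.880096435546875), (31.94556999206543, 130.56234741210938), 0.01201701257377863) [[-67.6, -11.5, 51.7], [-42.1, 115.5, 81.0]]
-5 80.7; 30 77.0; 55 76.0; 75 75.9; 112 80.8; stop [124.3 131.6]
spanner [ -6.3 -65.6  17.4]
26.4917
```

View pics/end.png

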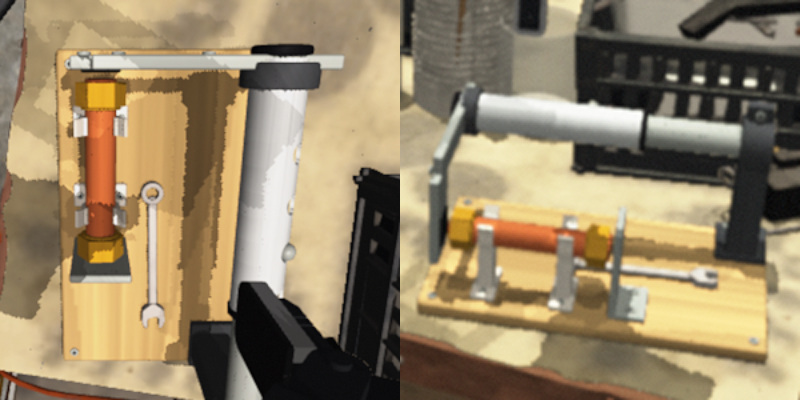

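The final pictures show the pipe level in both clips: its top is at z≈76 mm and its nuts at 81 mm. It sits between the end plate and the stop. The button is out and the spanner lies as it was.

```bash
python3 -c "
from station import *
print(job_done(),get_t())"
```

```text
the job is handed in; nothing more can be done
the job is handed in; nothing more can be done
```

The end stop is moved out one hole with its button sprung out again, the pipe tail is clipped level in both clips between the end plate and the stop, the spanner was left alone, and the job was handed in at about 26.5 s; the judge returned no verdict.

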